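# Home the sliding board of the purfling jig and lock it

## Task

Push the sliding board along the rails of the jig with a fingertip until you feel it drop into the locating notches, then push the brass turn-button round by its little post until it lies fully across the board. Only push: do not pick the board up, and leave the other tools on the bench where they lie.

Things in the scene. Friction and masses are not known exactly. Their poses are not given: they have to be found in the camera images.
- jig: Fixed wooden jig: 290 x 160 mm base, two rails, a wall outside each. Origin on the bench, midway between the rails and between the notch pairs. +x: along the rails, the way the board is pushed; +y: the turn-button's side. Rails from x = -175 to +95 mm, tops 30 mm up, no end stop. Walls 45 mm high, y = 55.5 to 74 mm each side. Notches in both rails at x = -55 and +55, 20 mm long, 8.5 deep.
- board: Loose sliding board on the rails, 0.2 to 0.45 kg, 150 (x, along the rails) x 108 x 12 mm, with two cross battens below (14 mm long, 7 mm deep, at x = -55 and +55) and a raised cleat on top at its rear (-x) end. Origin: its middle, at the battens' underside, 19 mm below the board's top. It starts 45 to 85 mm short of the notches, origin 30 mm up; 1 to 4 N slides it.
- seat (a point): Fixed point on the jig, 23 mm above the bench over the jig's origin: the board's origin comes here (3 mm play along the rails) when both battens drop 7 mm into the notches; the board then stops against the notch walls, its top 42 mm above the bench.
- cleat (a point): Middle of the rear (-x) face of the cleat on the board, the face to push on: 70 mm wide, 26 mm high above the board's top (this point is 13 mm above it), square to the rails, flush with the board's rear end. Cleat 15 mm thick.
- pivot (a point): Fixed pivot of the turn-button on top of the jig's +y wall, at jig x = +20, y = +65 mm, 46 mm above the bench.
- turn_button (a joint): Angle (rad) of the brass turn-button, a flat bar 55 x 14 x 9 mm turning level, 46 to 55 mm above the bench. 0: points along the jig's +x; positive: clockwise from above, towards the board; 1.57: straight across it; negative: swung away. Stops at -0.6 and 1.62; under 1 N turns it, it stays where left. It strikes the board's edge unless the board has dropped into the notches.
- post (a point): Top centre of the upright brass post on the turn-button's free end: 12 mm diameter, 24 mm tall above the button, top 79 mm above the bench, 46 mm from the pivot.
- pick: Bystander, to be left alone: hooked brass purfling pick with a round wooden handle, lying, about 160 mm long, 14 mm high. Origin at its underside.
- neck_blank: Bystander, to be left alone: maple violin neck blank with a heel block and a round scroll end, lying, about 235 x 42 x 55 mm high. Origin at its underside.
- mallet: Bystander, to be left alone: horn-headed mallet lying down, about 255 mm long, head 90 mm wide, 54 mm high. Origin at its underside.
- calipers: Bystander, to be left alone: flat copper calipers lying on the bench, about 120 mm long, 60 mm wide, 8 mm high. Origin at its underside.
- finger_plane: Bystander, to be left alone: tiny brass finger plane, 50 x 22 x 30 mm high. Origin at its underside.
- varnish_jar: Bystander, to be left alone: amber glass jar with a lid, 64 mm across, 85 mm high. Origin at its underside.
- cork_block: Bystander, to be left alone: cork sanding block, 100 x 60 x 35 mm high. Origin at its underside.
There are look-alikes about, which are no part of the job. What is shaped like the board but pink, purple or turquoise is not meant.

How it is judged (in metres and radians):
On the way, in this order (a step that is already met when the one before it is completed fails the run):
1. the board has dropped into the notches, level (z of board in the frame of jig between 0.02 and 0.0255 m and x of board in the frame of jig between -0.006 and 0.006 m and angle between board's own z axis and vertical below 0.03 rad), for 0.2 s.
2. the turn-button lies across the board (all of step 1 and value of joint turn_button above 1.35 rad), for 0.2 s.
At the end, for the whole second after the job is handed in: The board lies level (within 0.03 rad) and at rest in the notches (origin within 6 mm of the jig's origin along the rails, dropped to within 2.5 mm of its seat), and the turn-button lies across it (turned to at least 1.35 rad) (all of step 2 and linear speed of board below 0.02 m/s); the robot touches nothing.
It fails at once if the board is lifted more than 12 mm off the rails (z of board in the frame of jig above 0.042 m).
It fails at once if one of the other tools is moved more than 25 mm (distance of any of pick, neck_blank, mallet, calipers, finger_plane, varnish_jar, cork_block from where it was at the start of the episode above 0.025 m).
It also fails if it takes over 48 s, if anything falls off the work surface, if the arm or the gripper's body presses on something with over 40 N, if the wrist force passes 120 N, or if a joint passes its speed limit or range.

## Robot

A 6-joint arm with a two-finger parallel gripper is mounted at the origin on the work surface. World frame = base frame: x ahead of the robot, y to its left, z up, the work surface at z = 0. Lengths are in mm, angles in rad, forces in N, time in s.
With the tool pointing down it reaches from about 400 to 925 mm from the base axis. Payload 12.5 kg.
Tool frame: the origin (TCP) lies at the very end of the fingers, on their centre line; the grasp point (between the pads) lies 19 mm behind it; z points along the fingers, y is the line along which they close (so a half turn about z gives the same grasp; the last joint's range is limited). The gripper opens to 95 mm and grips with 3 to 60 N. Pads are 20 mm wide; open, the fingers measure 119 mm over their backs; the gripper's body (75 mm by 180 mm) begins 59 mm behind the grasp point.
Start: joints at [-1.224, 0.491, 1.559, -0, 1.092, -0.106], TCP at [273.453, -562.024, 214.661] pointing down, gripper open.
Joint ranges: [-3.1, 3.1], [-0.84, 2.19], [0.05, 2.79], [-1.13, 4.28], [0.06, 2.93], [-2.69, 2.69]. Speed limits (rad/s): [2.22, 2.22, 2.79, 3.14, 3.14, 3.14].

## Interface

Orientations are given as [roll, pitch, yaw] about the fixed x, y, z axes, in that order (R = Rz(yaw) Ry(pitch) Rx(roll)).
In Python, from cell import state, imaging, env, spot_in, mark_of gives the robot as it stands. The module is installed in compiled form; this text tells all that it offers.
- The arm moves only by the tool step_arm, never from a script. Its argument "increments" is a list of rows, each an object with "slide": the shift along the tool's x, y, z in m, a list of three; "roll": the turn about the tool's z in rad. A call has 1 to 5 rows; each row is the pose to reach, as a shift and turn from the pose commanded when the call began, along the tool's axes at that moment; what a row does not reach only later rows make up. A row lasts 1/8 s, in which the tool goes at most 62.5 mm and 10.7 degrees, less where a joint would pass 70% of its speed; a pose out of reach is approached as far as the arm can. A call with a gripper value outside its range is refused whole. "fingers" is the opening, from 0 (shut) to 1 (fully open), set as the call begins (left out, the last holds). The fingers move at their own pace and stop on an object; the grip force is fixed at half the most. Time passes only in rows, so rows that repeat a pose let the fingers close. It gives the time, the measured TCP pose, the force, the opening and the grip force at its end, in the units of the state.
- state(): the state, without advancing time (a new reading comes with each control period).
- imaging.read_camera(name): name is "side" or "top" or "wrist"; returns a dict with "color" (420x560x3 uint8, red, green, blue), "z_map" (420x560 float32, mm along the optical axis (not along the pixel's ray), 0 where there is no reading), "intrinsics" (3x3 intrinsics, pixels), "distortion" ([k1, k2, p1, p2, k3] as OpenCV has them; the pictures are not rectified), "camera_from_world" (4x4, takes a point from world to camera coordinates). Camera axes: x right, y up, looking along -z (the intrinsics and any distortion apply to the point x, -y, -z); pixel columns grow to the right and rows downward; lengths in mm; the calibration is good to about 2 mm. A picture is of the moment at which its call begins.
- env.job_done(): hands the job in; it is judged then, once.
Trained networks look in the newest picture that a camera, given by its name, has taken for a name from the list of things; names that differ only in an ending like _2 or _b are one class to them, and where a whole thing is asked for, a point or a joint stands for the part that bears it (a point fixed in the world has none). Each returns a list of dicts, best first, with "confidence" (0 to 1); they miss things now and then, are a little off and sometimes report something else, mostly with a low value. They report only what shows in the picture. A call takes as long as a camera call. They do not tell look-alikes from the thing itself.
- spot_in(camera, target): "bbox" ([left, top, right, bottom] in pixels, round what is visible of it).
- mark_of(camera, target): "uv" ([column, row] in pixels: a listed point, or the origin of a listed thing).
The state is a dict: "t": time; "joints": joint angles; "qvel": joint speeds; "tau": joint torques, N m; "eef_pos": TCP position; "tcp_rot": TCP orientation; "ft_force": force on the tool from outside, world axes, zero at the start; "moment": the same for the moment, N m; "opening": opening from 0.0 (shut) to 1.0 (fully open); "grip_force": force on a finger pad.
Only numpy, scipy, OpenCV 4.12 (cv2) and the standard library are available. Lean on these libraries where they do the work, as an engineer would, in place of code of your own. Each camera call takes 0.05 s, during which the arm holds its last target. There are 200 camera calls.

## Working session

There is one attempt and no reset: what is moved stays moved. The work goes in short steps, Python scripts to look and compute and a tool call to move; the robot and the scene stay as the last step left them, time stands still between calls to the robot, and variables do not carry over. Pictures are saved under pics/ and viewed, at most 10 in all, crops included, and the job is handed in when it is done.

Besides the shell and the picture viewer there is one more tool, called after "Emit:" as a command line: name --argument value ..., lists and objects as JSON in quotes. step_arm: Moves the arm, as the interface text tells. Its arguments: {"type":"object","properties":{"increments":{"type":"array"},"fingers":{"type":"number"}},"required":["increments"]}

```bash
mkdir -p pics; cat > h.py <<'E'
import numpy as np, cv2
from cell import state, imaging, env, spot_in, mark_of
def cam(n):
    c=imaging.read_camera(n); c['K']=np.array(c['intrinsics'],float); c['d']=np.array(c['distortion'],float); c['T']=np.linalg.inv(np.array(c['camera_from_world'],float)); return c
def ray(c,uv):
    p=cv2.undistortPoints(np.array([[uv]],float),c['K'],c['d'])[0,0]
    return np.array([p[0],-p[1],-1.])
def at_z(c,uv,z):
    r=c['T'][:3,:3]@ray(c,uv); o=c['T'][:3,3]; return o+r*(z-o[2])/r[2]
def deep(c,uv):
    u,v=int(round(uv[0])),int(round(uv[1])); w=c['z_map'][max(v-1,0):v+2,max(u-1,0):u+2]; w=w[w>0]
    return (c['T']@np.r_[ray(c,uv)*np.median(w),1])[:3] if len(w) else None
def proj(c,P):
    q=np.array(c['camera_from_world'])@np.r_[P,1]; q=np.array([[q[0],-q[1],-q[2]]])
    return cv2.projectPoints(q,np.zeros(3),np.zeros(3),c['K'],c['d'])[0][0,0]
E
cat > a.py <<'E'
from h import *
np.set_printoptions(precision=1,suppress=True)
Z=dict(board=None,cleat=62,post=79,pivot=46,seat=23,jig=0)
out=[]
for n in('top','side'):
    c=cam(n); im=c['color'][:,:,::-1].copy()
    for t,z in Z.items():
        for m in mark_of(n,t)[:3]:
            print(n,t,round(m['confidence'],2),np.array(m['uv']),'z:',at_z(c,m['uv'],30 if z is None else z),'d:',deep(c,m['uv']))
    for t in ('pick','neck_blank','mallet','calipers','finger_plane','varnish_jar','cork_block'):
        m=mark_of(n,t)[:1]
        if m: print(n,t,round(m[0]['confidence'],2),np.array(m[0]['uv']),at_z(c,m[0]['uv'],0))
    cv2.imwrite(f'pics/{n}0.png',im)
E
python3 a.py
```

```text
top board 0.98 [223.9 303.3] z: [317.2 147.3  30. ] d: [317.5 148.5  16.1]
top board 0.94 [270.1 184.3] z: [623.1   3.6  30. ] d: [618.2   4.   49. ]
top board 0.8 [363.2 124.5] z: [ 774.7 -268.4   30. ] d: [ 779.2 -271.1   17.8]
top cleat 0.7 [297.5 177.5] z: [627.8 -69.1  62. ] d: [642.1 -73.3   8. ]
top cleat 0.68 [335.4 137.9] z: [ 729.9 -181.    62. ] d: [ 751.8 -191.4   -1.5]
top cleat 0.66 [303.6 298. ] z: [314.1 -56.7  62. ] d: [314.5 -58.1  42.3]
top post 0.46 [225.7 218.4] z: [529.9 124.9  79. ] d: [532.8 126.   63.7]
top pivot 0.6 [243.3 215.3] z: [540.9  80.6  46. ] d: [539.8  80.4  51.5]
top pivot 0.59 [ 96.  247.6] z: [484.4 475.7  46. ] d: [487.1 481.7  28.1]
top seat 0.89 [245.4 187.8] z: [620.4  70.7  23. ] d: [614.1  70.   47.9]
top jig 0.8 [246.4 190.2] z: [619.2  69.1   0. ] d: [607.6  67.8  46.9]
top jig 0.18 [296.7 174.4] z: [653.2 -72.5   0. ] d: [651.4 -72.    6.7]
top pick 0.69 [196.5 205.8] [586.2 208.3   0. ]
top neck_blank 0.69 [ 93.9 247. ] [493.5 497.2   0. ]
top mallet 0.81 [249.  132.9] [784.5  50.5   0. ]
top calipers 0.9 [312.2 231.9] [ 489.8 -100.  
[... 626 characters left out ...]
 [324.8 -55.7  41.9]
side post 0.58 [261.1 233.5] z: [541.3 128.3  79. ] d: [540.3 130.   80.2]
side pivot 0.92 [269.8 232.7] z: [551.3  69.8  46. ] d: [544.9  80.6  54. ]
side seat 0.6 [247.1 233.3] z: [620.6  73.4  23. ] d: [634.8  52.8   6.9]
side jig 0.87 [246.4 236.7] z: [632.9  59.4   0. ] d: [625.4  70.1   8.5]
side pick 0.62 [228.  272.1] [583.6 212.8   0. ]
side neck_blank 0.78 [172.2 371. ] [500.9 495.    0. ]
side mallet 0.92 [206.4 218.3] [790.  38.   0.]
side calipers 0.81 [313.1 223.2] [ 505.5 -102.9    0. ]
side finger_plane 0.57 [272.1 286.4] [464.6 203.4   0. ]
side varnish_jar 0.7 [350.1 178.8] [ 525.2 -455.4    0. ]
side cork_block 0.74 [314.4 179.7] [ 632.6 -379.2    0. ]
```

View pics/top0.png

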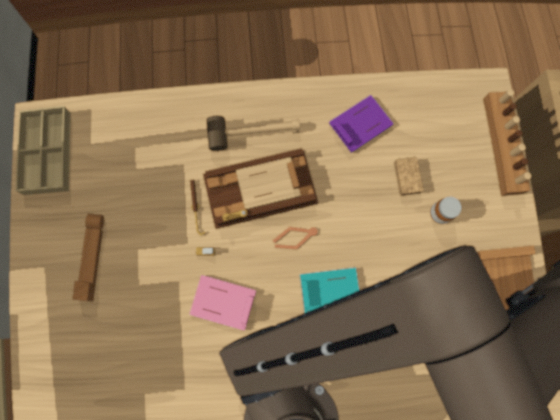

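View pics/side0.png

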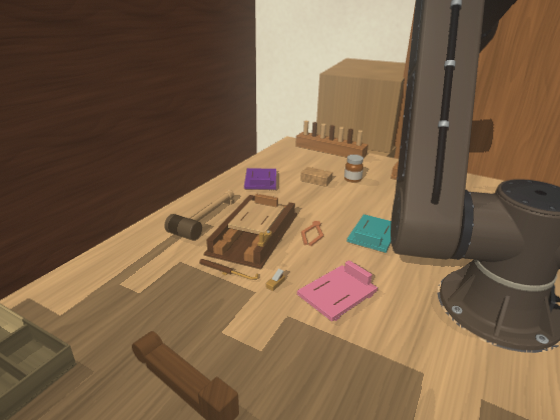

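Candidates in the top view: pink (223,303), turquoise (331,290) and purple (362,124) are look-alikes. The wooden board at (270,184), on the rails of the dark jig, is the one I want. Its cleat is at about (296,176), and the brass button and post at about (235,214). Push direction is to image left (world +y). Next I'll check this in a crop and fit the jig.

```bash
cat > fit.py <<'E'
from h import *
np.set_printoptions(precision=1,suppress=True)
for n in('top','side'):
    c=cam(n); im=c['color'][:,:,::-1]
    v,u=np.mgrid[0:420,0:560]; uv=np.c_[u.ravel(),v.ravel()].astype(float)
    p=cv2.undistortPoints(uv[:,None],c['K'],c['d'])[:,0]
    P=np.c_[p[:,0],-p[:,1],-np.ones(len(p))]*c['z_map'].ravel()[:,None]
    W=P@c['T'][:3,:3].T+c['T'][:3,3]
    roi=(abs(W[:,0]-620)<125)&(abs(W[:,1]-30)<190)&(c['z_map'].ravel()>0)
    for nm,lo,hi in(('walltop',38,90),('cleat',66,85),('button',51.5,59)):
        s=roi&(W[:,2]>lo)&(W[:,2]<hi)
        A=W[s][:,:2].astype(np.float32)
        if len(A)>4:
            r=cv2.minAreaRect(A); print(n,nm,len(A),'mean',A.mean(0),r)
    np.save(f'{n}W.npy',W)
    if n=='top': cv2.imwrite('pics/crop0.png',cv2.resize(im[135:245,180:340],(800,550),interpolation=cv2.INTER_CUBIC))
    else: cv2.imwrite('pics/crop1.png',cv2.resize(im[180:280,190:320],(780,600),interpolation=cv2.INTER_CUBIC))
E
python3 fit.py
```

```text
top walltop 3748 mean [623.3  19.6] ((654.234130859375, 37.00531768798828), (217.4800262451172, 269.9781188964844), 9.299881935119629)
top cleat 173 mean [623.5 -35.2] ((580.1884155273438, 18.703399658203125), (67.34677124023438, 231.5232391357422), 36.011932373046875)
top button 261 mean [605.3  42. ] ((647.328125, 32.049041748046875), (212.52593994140625, 221.08131408691406), 5.171773910522461)
side walltop 2271 mean [622.9  34.2] ((655.9893798828125, 40.87321472167969), (214.34292602539062, 275.0339050292969), 9.407861709594727)
side cleat 147 mean [617.4 -12.1] ((583.1940307617188, 24.99663543701172), (65.19483947753906, 230.5170135498047), 36.12519836425781)
side button 140 mean [595.9  41.5] ((646.4369506835938, 43.258872985839844), (210.5360107421875, 204.6969451904297), 4.0440802574157715)
```

View pics/crop0.png

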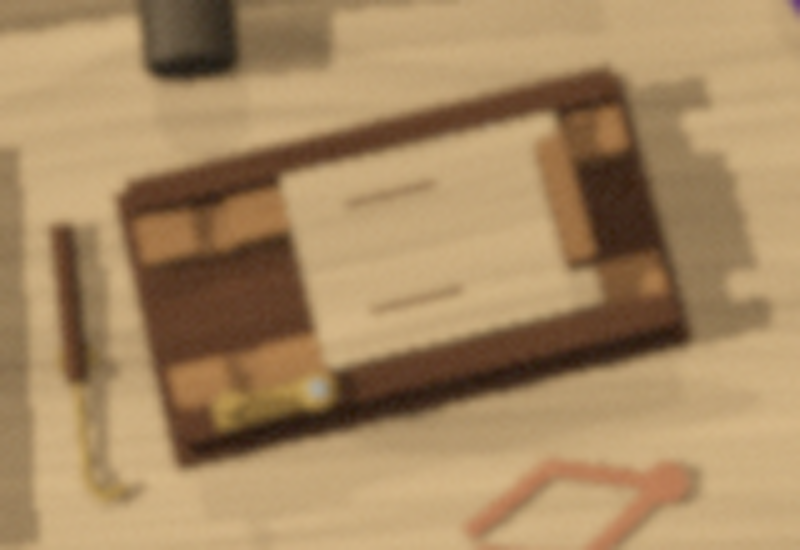

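View pics/crop1.png

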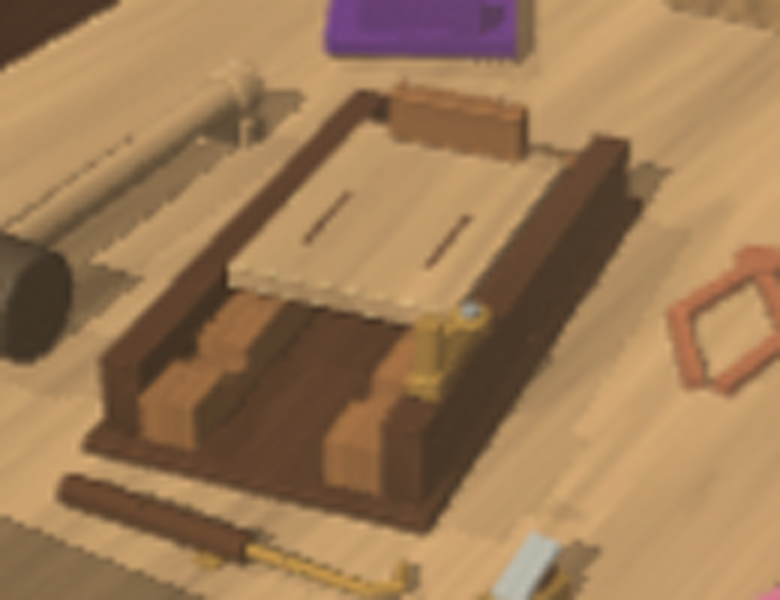

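The crops confirm the plain wooden board with its brown cleat at the right end. The pale disc at crop (318,388) is the pivot screw, and the post stands at the left (+jig x) end of the brass bar. Now the jig fit.

```bash
cat > fit2.py <<'E'
from h import *
np.set_printoptions(precision=1,suppress=True)
for n,seed in(('top',(270,184)),('side',(254,219))):
    W=np.load(f'{n}W.npy'); m=(W[:,2]>38)&(W[:,2]<62); m=m.reshape(420,560).astype(np.uint8)
    k,l=cv2.connectedComponents(m,connectivity=4); s=(l==l[seed[1],seed[0]]).ravel()
    A=W[s]; r=cv2.minAreaRect(A[:,:2].astype(np.float32)); print(n,len(A),r, cv2.boxPoints(r).tolist())
    th=np.radians(r[2] if r[1][1]>r[1][0] else r[2]-90)
    ex=np.array([-np.sin(th),np.cos(th)]); ey=np.array([-ex[1],ex[0]]); print('ex',ex,'yawjig',np.arctan2(ex[1],ex[0]))
    for nm,lo,hi in(('all',38,62),('cleat',64,78)):
        d=(W[:,2]>lo)&(W[:,2]<hi)&(np.hypot(*(W[:,:2]-np.array(r[0])).T)<150)
        q=(W[d][:,:2]-r[0])@np.c_[ex,ey]; q=q[(abs(q[:,1])<85)&(abs(q[:,0])<150)]
        print(nm,len(q),np.percentile(q,[1,50,99],axis=0).tolist())
s=state(); print(s['tcp_rot'],s['eef_pos'],s['joints'])
E
python3 fit2.py
```

```text
top 3503 ((621.1292724609375, 31.193756103515625), (150.62672424316406, 269.9822692871094), 9.629491806030273) [[524.2962646484375, 151.68472290039062], [569.4578857421875, -114.49349212646484], [717.9622802734375, -89.29721069335938], [672.8006591796875, 176.88101196289062]]
ex [-0.2  1. ] yawjig 1.73886266410394
all 3491 [[-127.37222015146081, -73.15963403319772], [-12.90638957202132, 2.7649389170828877], [127.16410048854561, 73.80327699974309]]
cleat 162 [[-97.48913794339751, -34.46589636179581], [-89.02639304368601, 3.3864413616359137], [108.37598768499403, 70.3163081646603]]
side 2026 ((623.9705810546875, 35.56732177734375), (149.5245819091797, 274.81817626953125), 9.517820358276367) [[527.5162353515625, 158.72259521484375], [572.9586181640625, -112.3125], [720.4249267578125, -87.58795166015625], [674.9825439453125, 183.4471435546875]]
ex [-0.2  1. ] yawjig 1.7369136296601655
all 2012 [[-124.55267969151599, -73.18909188702985], [-0.8891060343785986, 5.627186112091552], [132.53434625803857, 73.77516503419]]
cleat 154 [[-97.37280495934476, -35.378553611978894], [-84.46101493338494, 7.829611939003621], [110.89344626399382, 70.92689807617371]]
[ 3.1 -0.   0.5] [ 273.5 -562.   214.7] [-1.2  0.5  1.6  0.   1.1 -0.1]
```

```bash
cat > g.py <<'E'
from h import *
import sys
np.set_printoptions(precision=4,suppress=True)
from scipy.spatial.transform import Rotation as R
O=np.array([615.,72.]); Y=1.737; ex=np.array([np.cos(Y),np.sin(Y)]); ey=np.array([-ex[1],ex[0]])
def J(x,y,z): return np.r_[O+x*ex+y*ey,z]
def go(P,yaw):
    s=state(); r=R.from_euler('xyz',s['tcp_rot']); d=r.inv().apply(np.array(P)-s['eef_pos'])/1000
    a=(s['tcp_rot'][2]-yaw+np.pi)%(2*np.pi)-np.pi
    p=np.array(s['eef_pos'])[:2]-O
    print('slide',d,'roll',round(a,3),'| jig now',p@ex,p@ey,s['eef_pos'][2],'rot',np.array(s['tcp_rot']),'F',np.array(s['ft_force']),'t',s['t'])
if __name__=='__main__': go(J(*map(float,sys.argv[1:4])),Y-(float(sys.argv[4]) if len(sys.argv)>4 else 0))
E
python3 g.py -185 0 150
```

```text
slide [ 0.5322 -0.2433  0.0646] roll -1.284 | jig now -568.7935144508616 441.70573514856795 214.66751896965874 rot [ 3.1415 -0.      0.4528] F [0.495  0.8491 0.1809] t 1.5
```

Emit:
step_arm --increments '[{"slide":[0.05,-0.023,0],"roll":-0.13},{"slide":[0.1,-0.046,0],"roll":-0.26},{"slide":[0.15,-0.069,0],"roll":-0.39},{"slide":[0.2,-0.092,0],"roll":-0.52},{"slide":[0.25,-0.115,0],"roll":-0.65}]' --fingers 0

```text
t: 2.12
eef_pos: [448.9, -347.8, 214.8]
tcp_rot: [3.141, 0.0, 1.107]
ft_force: [1.4, -1.2, 0.4]
opening: 0.529
grip_force: 0.0
```

```bash
python3 g.py -185 0 150
```

```text
slide [0.3003 0.0697 0.0648] roll -0.63 | jig now -386.564736629764 233.25406060515994 214.80702702233384 rot [3.1412 0.0001 1.1069] F [ 1.3723 -1.2189  0.396 ] t 2.125
```

Emit:
step_arm --increments '[{"slide":[0.055,0.013,0],"roll":-0.13},{"slide":[0.11,0.026,0],"roll":-0.26},{"slide":[0.165,0.039,0],"roll":-0.39},{"slide":[0.22,0.052,0.02],"roll":-0.52},{"slide":[0.27,0.065,0.04],"roll":-0.63}]'

```text
t: 2.75
eef_pos: [629.0, -135.9, 174.4]
tcp_rot: [3.141, 0.001, 1.737]
ft_force: [0.2, -0.5, 0.8]
opening: 0.026
grip_force: 0.0
```

```bash
cat > b.py <<'E'
from h import *; import g,sys
np.set_printoptions(precision=1,suppress=True)
def jf(P):
    p=P[:2]-g.O; return np.array([p@g.ex,p@g.ey,P[2]])
names=['wrist','top','side']
for n in names:
    c=cam(n)
    for t,z in dict(cleat=62,post=79,pivot=55,seat=42,jig=0).items():
        for m in mark_of(n,t)[:2]:
            d=deep(c,m['uv']); print(n,t,round(m['confidence'],2),np.array(m['uv']),'jig z:',jf(at_z(c,m['uv'],z)),'d:',None if d is None else jf(d))
    if n==(sys.argv[1] if len(sys.argv)>1 else 'wrist'): cv2.imwrite(f'pics/{sys.argv[2]}.png',c['color'][:,:,::-1])
E
python3 b.py wrist w1; python3 g.py -185 0 150
```

```text
wrist cleat 0.9 [384.5 282.3] jig z: [-276.6  -78.    62. ] d: [-173.5   -3.7  274.6]
wrist cleat 0.67 [470.2  31.8] jig z: [ -65.4 -133.    62. ] d: [ -48.4 -167.7   -1.7]
top post 0.66 [226.2 218. ] jig z: [64.7 74.5 79. ] d: [ 39.9 205.5 728.2]
top pivot 0.94 [240.3 214.5] jig z: [27.8 69.5 55. ] d: [27.9 68.9 52.1]
top seat 0.95 [245.2 188.1] jig z: [-1.2  0.4 42. ] d: [-1.1  1.8 47.4]
top jig 0.57 [246.9 191.6] jig z: [-4.   0.5  0. ] d: [-3.3 12.3 48.3]
side cleat 0.94 [361.6 270.6] jig z: [101.  318.7  62. ] d: [ 80.8 316.8  46.8]
side cleat 0.89 [270.4 198.1] jig z: [-144.9    4.8   62. ] d: [-122.8   13.4   74.5]
side post 0.57 [260.1 233.8] jig z: [69.9 61.6 79. ] d: [70.  61.6 79.1]
side post 0.49 [226. 272.] jig z: [234.4  52.   79. ] d: [152.5   6.9   6.2]
side pivot 0.75 [267.8 233.8] jig z: [28.3 65.4 55. ] d: [27.7 65.2 54.6]
side seat 0.72 [246.4 232.2] jig z: [23.2  2.9 42. ] d: [-20.7 -17.6  11.2]
side seat 0.64 [274.7 284.8] jig z: [194.2 147.6  42. ] d: [161.3 135.5  12.7]
side jig 0.88 [249.4 237.2] jig z: [-16.2  -6.8   0. ] d: [-5.6 -2.   7.6]
slide [0.024  0.022  0.0247] roll -0.004 | jig now -208.86171501649707 22.127508477813336 174.65887752688502 rot [3.1416 0.0001 1.7327] F [-0.3236 -0.2811  0.4728] t 3.65
```

View pics/w1.png

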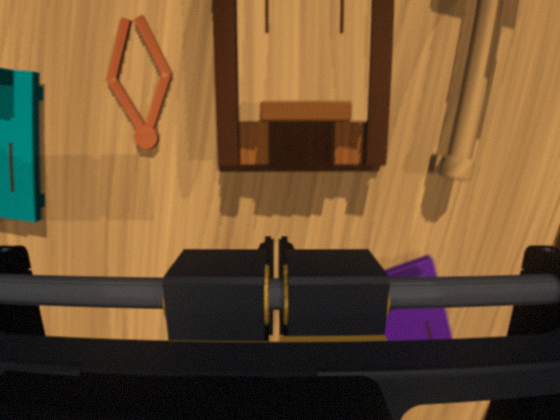

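The wrist view shows the cleat centred at about (305,112), the closed fingertips at (276,240), and the jig square to the image.

```bash
cat > w.py <<'E'
from h import *; import g
np.set_printoptions(precision=1,suppress=True)
def jf(P):
    p=P[:2]-g.O; return np.array([p@g.ex,p@g.ey,P[2]])
c=cam('wrist')
for uv,z in[((262,103),75),((350,103),75),((260,121),62),((352,121),62),((220,166),45),((384,166),45),((239,60),45),((371,60),45)]: print(uv,jf(at_z(c,uv,z)), jf(deep(c,uv)))
E
python3 w.py
```

```text
(262, 103) [-125.3   31.3   75. ] [-125.2   31.4   73.8]
(350, 103) [-125.2  -34.9   75. ] [-125.1  -35.2   73.7]
(260, 121) [-138.3   33.6   62. ] [-138.1   34.5   40.6]
(352, 121) [-138.3  -39.8   62. ] [-137.9  -47.    28.8]
(220, 166) [-175.9   69.5   45. ] [-180.2   75.7    6.8]
(384, 166) [-176.2  -73.3   45. ] [-181.6  -88.    -1.3]
(239, 60) [-88.9  50.9  45. ] [-89.3  50.6  47.7]
(371, 60) [-88.6 -57.6  45. ] [-88.3 -58.   43.3]
```

Emit:
step_arm --increments '[{"slide":[0.015,0.024,0.04],"roll":-0.004},{"slide":[0.03,0.024,0.08],"roll":-0.004},{"slide":[0.044,0.024,0.11],"roll":-0.004},{"slide":[0.044,0.024,0.129],"roll":-0.004},{"slide":[0.044,0.024,0.129],"roll":-0.004}]'

```text
t: 4.32
eef_pos: [644.1, -90.6, 44.7]
tcp_rot: [-3.14, -0.0, 1.737]
ft_force: [0.5, -0.1, 0.4]
opening: 0.005
grip_force: 0.0
```

```bash
python3 g.py -85 -2 46
```

```text
slide [ 0.0802  0.0002 -0.0012] roll -0.0 | jig now -165.21448446468077 -1.8088805920570692 44.7314024562232 rot [-3.1401 -0.0005  1.7367] F [ 0.5439 -0.0716  0.3989] t 4.325
```

Emit:
step_arm --increments '[{"slide":[0.008,0,0]},{"slide":[0.015,0,0]},{"slide":[0.02,0,0]},{"slide":[0.025,0,0]},{"slide":[0.03,0,0]}]'

```text
invalid input at $.increments[0]: expected keys slide, roll
```

Emit:
step_arm --increments '[{"slide":[0.006,0,0]},{"slide":[0.012,0,0]},{"slide":[0.018,0,0]},{"slide":[0.024,0,0]},{"slide":[0.03,0,0]}]'

```text
invalid input at $.increments[0]: expected keys slide, roll
```

Emit:
step_arm --increments '[{"slide":[0.003,0,0]},{"slide":[0.005,0,0]},{"slide":[0.007,0,0]},{"slide":[0.009,0,0]},{"slide":[0.011,0,0]}]'

```text
invalid input at $.increments[0]: expected keys slide, roll
```

Emit:
step_arm --increments '[{"slide":[0.008,0,0],"roll":0},{"slide":[0.015,0,0],"roll":0},{"slide":[0.02,0,0],"roll":0},{"slide":[0.025,0,0],"roll":0},{"slide":[0.03,0,0],"roll":0}]'

```text
t: 4.95
eef_pos: [639.6, -60.6, 46.0]
tcp_rot: [3.141, 0.0, 1.737]
ft_force: [1.2, -3.5, 2.7]
opening: 0.005
grip_force: 1.5
```

Emit:
step_arm --increments '[{"slide":[0.006,0,0],"roll":0},{"slide":[0.012,0,0],"roll":0},{"slide":[0.018,0,0],"roll":0},{"slide":[0.024,0,0],"roll":0},{"slide":[0.03,0,0],"roll":0}]'

```text
t: 5.58
eef_pos: [634.3, -30.7, 45.6]
tcp_rot: [-3.142, 0.0, 1.737]
ft_force: [0.7, -3.2, 0.9]
opening: 0.004
grip_force: 1.5
```

```bash
python3 g.py -85 -2 46
```

```text
slide [ 0.0195 -0.0001 -0.0004] roll -0.0 | jig now -104.51853021108217 -2.0717041263161797 45.60812778083442 rot [-3.1415  0.0001  1.7368] F [ 0.7461 -3.1841  0.928 ] t 5.575
```

Contact is at about 3.3 N, with about 19 mm left. I'll go slower from here.

Emit:
step_arm --increments '[{"slide":[0.003,0,0],"roll":0},{"slide":[0.006,0,0],"roll":0},{"slide":[0.009,0,0],"roll":0},{"slide":[0.011,0,0],"roll":0},{"slide":[0.013,0,0],"roll":0}]'

```text
t: 6.2
eef_pos: [632.2, -18.2, 45.6]
tcp_rot: [-3.142, 0.0, 1.737]
ft_force: [0.1, -2.1, 1.9]
opening: 0.003
grip_force: 1.2
```

Emit:
step_arm --increments '[{"slide":[0.001,0,0],"roll":0},{"slide":[0.002,0,0],"roll":0},{"slide":[0.003,0,0],"roll":0}]'

```text
t: 6.58
eef_pos: [631.6, -15.2, 45.5]
tcp_rot: [-3.141, -0.0, 1.737]
ft_force: [0.7, -1.6, -0.4]
opening: 0.004
grip_force: 0.8
```

Emit:
step_arm --increments '[{"slide":[0.001,0,0],"roll":0},{"slide":[0.002,0,0],"roll":0}]'

```text
t: 6.82
eef_pos: [631.3, -13.3, 45.5]
tcp_rot: [-3.141, -0.0, 1.737]
ft_force: [-0.6, -1.1, -0.4]
opening: 0.006
grip_force: 0.6
```

Emit:
step_arm --increments '[{"slide":[0.001,0,0],"roll":0},{"slide":[0.002,0,0],"roll":0}]'

```text
t: 7.08
eef_pos: [631.1, -11.3, 45.6]
tcp_rot: [-3.141, 0.0, 1.737]
ft_force: [1.0, -1.2, -0.7]
opening: 0.004
grip_force: 0.6
```

Emit:
step_arm --increments '[{"slide":[0.001,0,0],"roll":0},{"slide":[0.002,0,0],"roll":0}]'

```text
t: 7.32
eef_pos: [631.0, -10.2, 45.7]
tcp_rot: [3.141, 0.001, 1.737]
ft_force: [0.3, -11.1, -2.0]
opening: 0.005
grip_force: 5.7
```

```bash
cat > z.py <<'E'
from h import *; import g,sys
for n in('top','side','wrist'):
    c=cam(n); z=[]
    for x in(-40,-10,20,40):
        for y in(-30,0,25):
            zb=44
            uv=proj(c,g.J(x,y,zb))
            if 1<uv[0]<558 and 1<uv[1]<418:
                d=deep(c,uv)
                if d is not None:z.append(d[2])
    print(n,np.round(z,1))
    if len(sys.argv)>1 and n==sys.argv[1]:
        cv2.imwrite('pics/'+sys.argv[2]+'.png',c['color'][:,:,::-1])
E
python3 z.py; python3 g.py -85 -2 46
```

```text
top [542.5 582.9 622.3 525.  584.5 626.1  41.1 548.5 663.2  40.7  40.6 673. ]
side [42.6 41.4 43.3 42.1 43.3 40.7 40.8 41.3 42.5 41.7 44.3 43.2]
wrist [40.8 41.  41.  40.6 40.7 40.4 40.8 41.1 40.2]
slide [-0.0012 -0.0001 -0.0003] roll -0.0 | jig now -83.76907963051302 -2.123712830278271 45.679705098107235 rot [3.1414 0.0012 1.7369] F [ 0.1074 -7.0325 -1.2289] t 7.475
```

The board has dropped: its top reads about 41–42 mm and the push force rose against the notch wall. Now I'll retract and look at the post.

Emit:
step_arm --increments '[{"slide":[-0.01,0,0],"roll":0},{"slide":[-0.03,0,0],"roll":0},{"slide":[-0.03,0,-0.05],"roll":0},{"slide":[-0.03,0,-0.1],"roll":0},{"slide":[-0.03,-0.03,-0.12],"roll":0}]'

```text
t: 8.1
eef_pos: [607.8, -45.2, 168.4]
tcp_rot: [3.137, 0.002, 1.737]
ft_force: [-0.3, -0.2, -0.6]
opening: 0.004
grip_force: 0.0
```

Emit:
step_arm --increments '[{"slide":[0.03,-0.03,0],"roll":0},{"slide":[0.06,-0.04,0],"roll":0},{"slide":[0.08,-0.04,0],"roll":0},{"slide":[0.08,-0.04,0],"roll":0}]'

```text
t: 8.6
eef_pos: [554.1, 28.8, 165.7]
tcp_rot: [3.141, 0.0, 1.738]
ft_force: [-0.7, -0.7, 0.2]
opening: 0.005
grip_force: 0.0
```

```bash
python3 z.py wrist w2; python3 b.py none x; python3 g.py -85 -2 46
```

```text
top [475.3 558.  568.3 471.5 557.  571.7 523.2 546.3 567.5 531.6 538.4 539.1]
side [42.7 42.2 43.1 41.7 42.7 42.  41.2 43.  43.  42.4 43.8 44.3]
wrist [40.8 40.7 40.9 40.7 40.4 40.9 41.3 40.7 40.9 41.3 40.4 41. ]
wrist cleat 0.64 [ 6.  99.5] jig z: [ 58.4 284.6  62. ] d: [ 60.1 299.1  43.8]
wrist cleat 0.61 [ 33.9 248.5] jig z: [-68.5 279.5  62. ] d: [-79.2 301.9  33.5]
wrist post 0.73 [280.9  80.7] jig z: [64.4 62.9 79. ] d: [64.6 62.9 77.4]
wrist post 0.72 [281.5 141.4] jig z: [21.9 62.4 79. ] d: [20.9 62.  56.7]
wrist pivot 0.59 [280.6 142. ] jig z: [20.4 62.7 55. ] d: [20.5 62.7 56.4]
wrist jig 0.21 [497.1 207.5] jig z: [ -46.4 -163.2    0. ] d: [ -46.8 -164.4   -1.7]
top cleat 0.91 [305.1 295.6] jig z: [-82.4 313.2  62. ] d: [-29.4 323.5 760. ]
top cleat 0.59 [342.7 134.3] jig z: [-290.5  -76.7   62. ] d: [-295.2  -83.    42.2]
top pivot 0.24 [311.2 233.6] jig z: [-138.6  162.9   55. ] d: [-144.5  156.4    5.4]
top jig 0.6 [312.9 232.5] jig z: [-150.3  154.     0. ] d: [-149.4  154.9    7.4]
side cleat 0.98 [360.5 270. ] jig z: [ 99.7 316.   62. ] d: [ 77.3 313.9  45.2]
side cleat 0.89 [260.4 183.9] jig z: [-222.7  -59.5   62. ] d: [-290.7  -88.    26.4]
side post 0.45 [262.8 235.7] jig z: [75.3 70.9 79. ] d: [67.  67.5 73.1]
side pivot 0.78 [267.9 232.8] jig z: [23.8 63.9 55. ] d: [26.3 64.9 56.8]
side seat 0.77 [249.3 234.6] jig z: [30.9 14.7 42. ] d: [31.6 15.  42.5]
side jig 0.96 [247.3 240.2] jig z: [-0.4 -6.   0. ] d: [55.7 20.1 41.1]
slide [-0.0521  0.0699  0.1196] roll -0.0 | jig now -32.88580011090764 67.88881299023649 165.59988991387993 rot [-3.1416  0.0001  1.7368] F [-0.4873 -0.2091 -0.7438] t 9.65
```

View pics/w2.png

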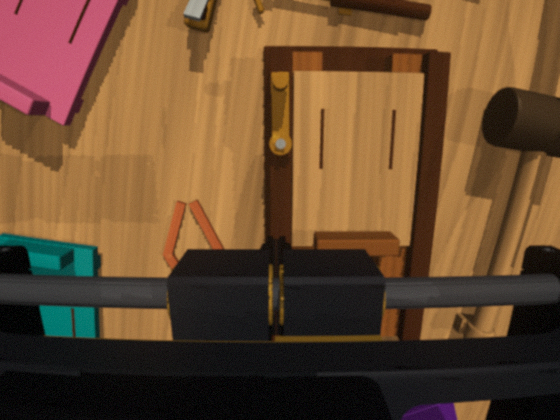

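The wrist view shows the post at (281,80) and the pivot at (281,142), so the button is at about 0 rad. Next I'll go outside the post and descend.

Emit:
step_arm --increments '[{"slide":[0.045,-0.015,0],"roll":0},{"slide":[0.085,-0.03,0],"roll":0},{"slide":[0.099,-0.036,0.03],"roll":0},{"slide":[0.099,-0.036,0.07],"roll":0},{"slide":[0.099,-0.036,0.104],"roll":0}]'

```text
t: 10.28
eef_pos: [501.5, 120.3, 60.6]
tcp_rot: [3.141, 0.0, 1.737]
ft_force: [0.5, 0.1, -0.3]
opening: 0.007
grip_force: 0.0
```

```bash
cat > arc.py <<'E'
from g import *
# rows relative to the current tool pose: (dx,dy) tool, roll ; button frame angle a, standoff d
s=state(); r=R.from_euler('xyz',s['tcp_rot'])
pv=(20.2,62.7)
for a in np.arange(0,1.75,.17).tolist()+[1.57]:
    d=17.5; P=J(pv[0]+46*np.cos(a)+d*np.sin(a), pv[1]-46*np.sin(a)+d*np.cos(a),62)
    print(round(a,2), r.inv().apply(P-s['eef_pos'])/1000, 'roll',round(s['tcp_rot'][2]-Y+a,3))
go(J(66,103,62),Y)
E
python3 arc.py
```

```text
0.0 [-0.0002  0.0237 -0.0014] roll 0.0
0.17 [ 0.0021  0.0318 -0.0014] roll 0.17
0.34 [ 0.003   0.0401 -0.0014] roll 0.34
0.51 [ 0.0024  0.0484 -0.0014] roll 0.51
0.68 [ 0.0005  0.0566 -0.0014] roll 0.68
0.85 [-0.0027  0.0643 -0.0013] roll 0.85
1.02 [-0.0073  0.0713 -0.0013] roll 1.02
1.19 [-0.0129  0.0774 -0.0013] roll 1.19
1.36 [-0.0195  0.0826 -0.0013] roll 1.36
1.53 [-0.0269  0.0865 -0.0013] roll 1.53
1.7 [-0.0348  0.0891 -0.0013] roll 1.7
1.57 [-0.0287  0.0872 -0.0013] roll 1.57
slide [-0.0004  0.0009 -0.0014] roll 0.0 | jig now 66.42539912724011 103.94954305034487 60.62595922176579 rot [3.1412 0.0001 1.7374] F [ 0.5073  0.0562 -0.2938] t 10.275
```

Emit:
step_arm --increments '[{"slide":[0,0.012,0],"roll":0},{"slide":[0,0.023,0],"roll":0},{"slide":[0.002,0.032,0],"roll":0.17},{"slide":[0.003,0.04,0],"roll":0.34},{"slide":[0.0025,0.0485,0],"roll":0.51}]'

```text
t: 10.9
eef_pos: [550.6, 130.7, 63.4]
tcp_rot: [3.139, -0.001, 1.221]
ft_force: [-1.0, -0.2, -0.3]
opening: 0.007
grip_force: 0.4
```

```bash
python3 arc.py
```

```text
0.0 [-0.0151 -0.0218  0.0013] roll -0.516
0.17 [-0.0091 -0.0159  0.0014] roll -0.346
0.34 [-0.0042 -0.0091  0.0014] roll -0.176
0.51 [-0.0005 -0.0016  0.0014] roll -0.006
0.68 [0.0018 0.0064 0.0014] roll 0.164
0.85 [0.0028 0.0147 0.0014] roll 0.334
1.02 [0.0023 0.023  0.0015] roll 0.504
1.19 [0.0004 0.0312 0.0015] roll 0.674
1.36 [-0.0028  0.0389  0.0015] roll 0.844
1.53 [-0.0073  0.046   0.0015] roll 1.014
1.7 [-0.0129  0.0522  0.0015] roll 1.184
1.57 [-0.0085  0.0475  0.0015] roll 1.054
slide [-0.0265 -0.0415  0.0013] roll -0.516 | jig now 68.56497017302114 53.844454616643155 63.40836180687423 rot [ 3.1394 -0.001   1.2213] F [-0.9679 -0.1786 -0.3067] t 10.9
```

Emit:
step_arm --increments '[{"slide":[0.002,0.0065,0],"roll":0.165},{"slide":[0.003,0.015,0],"roll":0.335},{"slide":[0.0025,0.023,0],"roll":0.5},{"slide":[0.0005,0.031,0],"roll":0.67},{"slide":[-0.003,0.039,0],"roll":0.84}]'

```text
t: 11.52
eef_pos: [586.4, 114.6, 63.5]
tcp_rot: [3.141, -0.003, 0.381]
ft_force: [-1.4, 1.4, -1.2]
opening: 0.001
grip_force: 0.4
```

```bash
python3 arc.py|tail -5
```

```text
1.36 [-0.0002 -0.0002  0.0015] roll 0.004
1.53 [0.002  0.0078 0.0015] roll 0.174
1.7 [0.0029 0.0161 0.0016] roll 0.344
1.57 [0.0024 0.0098 0.0015] roll 0.214
slide [-0.0759 -0.0362  0.0013] roll -1.356 | jig now 46.77939924886269 21.118494581011806 63.53154803069243 rot [ 3.1408 -0.0028  0.3812] F [-1.3765  1.4159 -1.1674] t 11.525
```

Emit:
step_arm --increments '[{"slide":[0.001,0.004,0],"roll":0.085},{"slide":[0.002,0.008,0],"roll":0.17},{"slide":[0.0025,0.01,0],"roll":0.21},{"slide":[0.0025,0.01,0],"roll":0.21}]'

```text
t: 12.02
eef_pos: [591.5, 106.2, 62.5]
tcp_rot: [3.141, -0.001, 0.177]
ft_force: [-0.7, -0.6, -0.2]
opening: 0.001
grip_force: 0.0
```

Emit:
step_arm --increments '[{"slide":[0,-0.015,0],"roll":0},{"slide":[0,-0.04,0],"roll":0},{"slide":[0,-0.04,-0.04],"roll":0},{"slide":[0,-0.04,-0.09],"roll":0},{"slide":[-0.04,-0.06,-0.12],"roll":0}]'

```text
t: 12.65
eef_pos: [542.1, 158.9, 183.6]
tcp_rot: [3.141, -0.003, 0.177]
ft_force: [0.5, 1.1, -0.6]
opening: 0.002
grip_force: 0.0
```

```bash
python3 z.py side s3; python3 b.py none x | grep -E "side|p(ost|ivot)"; python3 g.py -85 -2 46
python3 -c "
import cv2;i=cv2.imread('pics/s3.png');cv2.imwrite('pics/s3c.png',cv2.resize(i[170:290,180:330],(750,600),interpolation=2))"
```

```text
top [ 40.   40.7  38.5  38.5  39.9  40.7 302.  302.6 302.7 469.3 303.6 301.2]
side [41.6 42.9 43.1 41.7 71.2 41.1 41.5 44.9 51.7 41.8 42.2 43.4]
wrist [40.3 41.  40.4 40.4 40.8 40.9 40.8 40.9 54.2 40.9 40.3 40.3]
wrist post 0.85 [368.1 160.1] jig z: [25.7 16.7 79. ] d: [25.3 16.9 77.6]
wrist pivot 0.58 [361.8 205.8] jig z: [21.9 59.5 55. ] d: [21.8 59.5 54.8]
top pivot 0.56 [241.7 212. ] jig z: [22.8 63.9 55. ] d: [22.8 64.  55.6]
side cleat 0.85 [259.7 184.4] jig z: [-218.5  -60.1   62. ] d: [-288.4  -89.5   25.3]
side cleat 0.65 [359.3 269.1] jig z: [ 97.5 312.9  62. ] d: [ 74.4 310.6  44.8]
side post 0.44 [251.1 221.3] jig z: [23.7 17.2 79. ] d: [24.7 17.7 79.7]
side pivot 0.85 [267.8 233.6] jig z: [27.4 65.1 55. ] d: [26.8 64.9 54.6]
side seat 0.93 [248.7 233.4] jig z: [26.2 10.9 42. ] d: [32.6 13.8 46.5]
side seat 0.68 [349.9 179.4] jig z: [-408.7  190.5   42. ] d: [-475.   180.1   11.5]
side jig 0.86 [247.5 236.4] jig z: [-17.9 -13.3   0. ] d: [39.1 13.2 41. ]
slide [0.0588 0.1829 0.1357] roll -1.56 | jig now 97.293364080487 58.78798396196822 181.64728662406455 rot [ 3.1415 -0.0001  0.1768] F [ 0.3191 -0.2625 -0.7805] t 13.7
```

View pics/s3c.png

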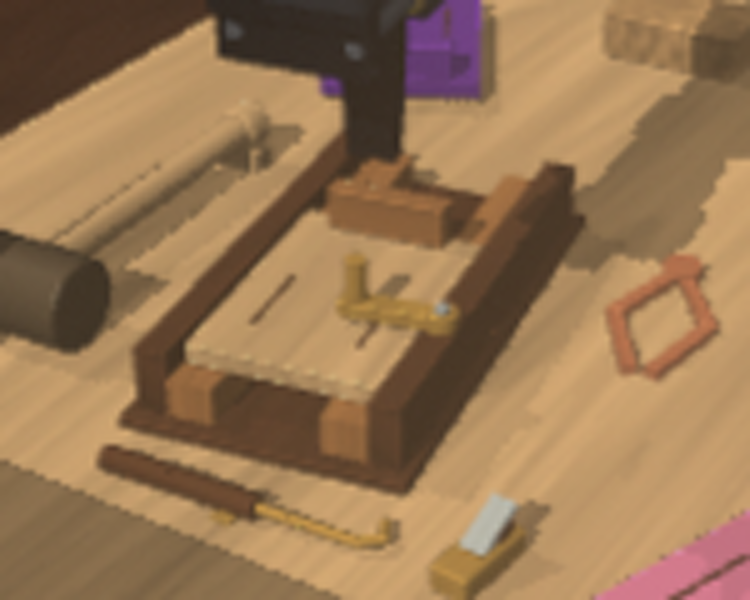

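The crop shows the board down in the notches (top at 41–42 mm). The button lies across it at about 1.49 rad, with the post at crop (355,270), and the robot is clear.

```bash
python3 -c "
from cell import env; print(env.job_done())"
```

```text
the job is handed in; nothing more can be done
None
```

I handed the job in after about 14 s of the 48 s allowed: by my last camera readings the board is down in the notches (top about 41–42 mm up), the turn-button lies across it at about 1.49 rad, and the arm is clear; no verdict came back.

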